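# Tip the standing offcut into the green bay and push it to the fence

### The arm

A 6-joint arm with a two-finger parallel gripper is mounted at the origin on a cart in front of the work surface, level with it; the furniture and walls round the work are solid. World frame = base frame: x ahead of the robot, y to its left, z up, the work surface at z = 0. Lengths are in m, angles in rad, forces in N, time in s.
With the tool pointing down it reaches from about 0.35 to 0.975 m from the base axis. Payload 7.1 kg.
Tool frame: the origin (TCP) lies at the very end of the fingers, on their centre line; the grasp point (between the pads) lies behind it (manip.grip_depth is the z of the grasp point in the tool frame, in m); z points along the fingers, y is the line along which they close (so a half turn about z gives the same grasp; the last joint's range is limited). The gripper opens to 88 mm and grips with 3 to 60 N. Pads are 20 mm wide; open, the fingers measure 115 mm over their backs; the gripper's body (75 mm by 178 mm) begins 61 mm behind the grasp point.
Start: joints at [-1.305, 0.423, 1.63, -0, 1.089, -0.019], TCP at [0.176, -0.6, 0.223] pointing down, gripper open.
Joint ranges: [-3, 3], [-0.9, 2.11], [0.09, 2.58], [-1.31, 4.45], [0.11, 2.69], [-2.54, 2.54]. Speed limits (rad/s): [2.39, 2.39, 3.01, 3.14, 3.14, 3.14].

### API

Orientations are given as a 3x3 rotation matrix whose columns are the frame's x, y, z axes.
In Python, from bench import manip gives the robot as it stands. The module is installed in compiled form; this text tells all that it offers.
- The arm moves only by the tool send_rows, never from a script. Its argument "targets" is one flat list of numbers, 4 for each row, row after row: the shift along the tool's x, y, z in cm, then the turn about the tool's z in degrees. In form: [x, y, z, turn, x, y, z, turn, ...]. A call has 1 to 20 rows; each row shifts and turns the commanded pose from where the row before left it, along the tool's axes as they then stand; what a row does not reach is not made up. A row lasts 1/8 s, in which the tool goes at most 62.5 mm and 10.7 degrees, less where a joint would pass 70% of its speed; a pose out of reach is approached as far as the arm can. A call with a gripper value outside its range is refused whole. "grip" is the finger opening in cm, from 0 to 8.78, set as the call begins (left out, the last holds). The fingers move at their own pace and stop on an object; "squeeze" is the grip in N (left out, the last holds). Time passes only in rows, so rows that do not move let the fingers close. It gives the time, the measured TCP pose, the force, the opening and the grip force at its end, in the units of the state.
- manip.get_state(): the state, without advancing time (a new reading comes with each control period).
- manip.get_image(name): name is "scene" or "top" or "wrist"; returns a dict with "pixels" (400x640x3 uint8, red, green, blue), "range_z" (400x640 float32, m along the optical axis (not along the pixel's ray), 0 where there is no reading), "camera_matrix" (3x3 intrinsics, pixels), "dist_coeffs" ([k1, k2, p1, p2, k3] as OpenCV has them; the pictures are not rectified), "camera_from_world" (4x4, takes a point from world to camera coordinates). Camera axes: x right, y down, z forward; pixel columns grow to the right and rows downward; lengths in m; the calibration is good to about 2 mm. A picture is of the moment at which its call begins.
- manip.finish_job(): hands the job in; it is judged then, once.
Trained networks look in the newest picture that a camera, given by its name, has taken for a name from the list of things; names that differ only in an ending like _2 or _b are one class to them, and where a whole thing is asked for, a point or a joint stands for the part that bears it (a point fixed in the world has none). Each returns a list of dicts, best first, with "p" (0 to 1); they miss things now and then, are a little off and sometimes report something else, mostly with a low value. They report only what shows in the picture. A call takes as long as a camera call. They do not tell look-alikes from the thing itself.
- manip.search_frame(name, camera): "at" ([column, row] in pixels, amid what is visible of it).
The state is a dict: "time": time; "joints": joint angles; "joint_vel": joint speeds; "joint_torque": joint torques, N m; "position": TCP position; "eef_rot": TCP orientation; "wrist_force": force on the tool from outside, world axes, zero at the start; "moment": the same for the moment, N m; "opening": finger opening in m; "grasp_force": force on a finger pad.
Only numpy, scipy, OpenCV 4.12 (cv2) and the standard library are available. Lean on these libraries where they do the work, as an engineer would, in place of code of your own. Each camera call takes 0.05 s, during which the arm holds its last target. There are 200 camera calls.

### The job

A pine offcut stands on end astride the line between the two painted bays of the sorting board: with a fingertip pushing high on it, topple it so that it falls flat inside the green bay, not the orange one. Then push the lying offcut sideways across the green bay until its long side is flush against the fence. Never pick it up, and leave the glue bottle, the jar of screws and the carton of nails standing where they are.

Things in the scene. Friction and masses are not known exactly. Their poses are not given: they have to be found in the camera images.
- sorting_board: Fixed plywood board on the bench, 165 (x) by 420 (y) by 12 mm thick; it may be turned. Origin at bench level under the line between the bays, which is local y = 0; board top at z = 12 mm. Its x axis points to the fence along its far edge, its y axis runs along the fence. Near edge at local x = -80 mm.
- fence_face (a point): Middle of the foot of the fence's inner face, on the board top at board x = +60 mm, y = 0. The fence is a dark wooden strip 24 mm thick along the whole far edge, 26 mm high above the board top (to z = 38 mm); its inner face looks along the board's -x. Axes as the board's.
- green_bay: Green painted bay with a white border on the board top (paint only, no height): 134 mm (x) by 195 mm (y). Origin at its centre, 12 mm above the bench, axes parallel to the board's, at local x = -7.5 mm, y = +97.5 or -97.5 mm of the board; its far border touches the fence. Which side it lies on changes.
- orange_bay: Orange painted bay, same size as the green bay, on the other side of the line at board y = 0.
- pine_block: Loose pine offcut, 62 x 140 x 36 mm, 0.1 to 0.2 kg. It starts standing 140 mm tall on the board, astride the line between the bays, its two wide 62 x 140 mm faces toward the bays (within about 0.12 rad). Origin at the centre of one wide face. Own axes: x the 62 mm width (at the start along the board's x), y the 140 mm length (up at the start), z the 36 mm thickness, from the origin into the wood.
- block_centre (a point): Middle of the offcut, 70 mm above the board top while it stands, 18 mm when it lies. Pushed level 110 mm above the board it tips about its lower edge; after about 30 mm of push it falls by itself and its middle lies about 88 mm from where it stood, its long side 10 to 60 mm from the fence. Lying (36 mm high) it slides at 0.5 to 2 N.
- glue_bottle: Loose cream glue bottle with an orange cap, 48 mm across, 143 mm tall, standing on the bench behind the fence. Origin at the centre of its underside. Leave alone.
- screw_jar: Loose clear jar of brass screws with a white lid, 64 mm across, 87 mm tall, standing on the bench behind the fence. Origin at the centre of its underside. Leave alone.
- nail_carton: Loose brown carton of nails, 50 x 85 x 42 mm, lying on the bench nearer the robot, to the right of the board. Origin at the centre of its underside. Leave alone.
Not all that is in view belongs to the job. Leave any pink or red look-alike of the pine_block alone.

How it is judged:
By the outcome, as a careful person would: the job done as asked, in the order asked, and still so for the second after the job is handed in, with the robot touching nothing.
It also fails if it takes over 43 s, if anything falls off the work surface, if the arm or the gripper's body presses on something with over 40 N, if the wrist force passes 120 N, or if a joint passes its speed limit or range.

## Working session

There is one attempt and no reset: what is moved stays moved. The work goes in short steps, Python scripts to look and compute and a tool call to move; the robot and the scene stay as the last step left them, time stands still between calls to the robot, and variables do not carry over. Pictures are saved under pics/ and viewed, at most 10 in all, crops included, and the job is handed in when it is done.

Besides the shell and the picture viewer there is one more tool, called after "Emit:" as name(argument=value, ...), one argument or row to a line, values as JSON. send_rows: Moves the arm, as the interface text tells. Its arguments: {"type":"object","properties":{"targets":{"type":"array","items":{"type":"number"}},"grip":{"type":"number"},"squeeze":{"type":"number"}},"required":["targets"]}

```bash
mkdir -p pics
cat > h.py <<'E'
import numpy as np, cv2
from bench import manip
def cloud(im):
    d=im["range_z"]; h,w=d.shape
    u,v=np.meshgrid(np.arange(w),np.arange(h))
    p=cv2.undistortPoints(np.stack([u,v],-1).reshape(-1,1,2).astype(np.float64),im["camera_matrix"],np.array(im["dist_coeffs"])).reshape(h,w,2)
    c=np.dstack([p[...,0]*d,p[...,1]*d,d]); T=np.linalg.inv(im["camera_from_world"])
    W=c@T[:3,:3].T+T[:3,3]; W[d<=0]=np.nan
    return W
def save(im,n): cv2.imwrite(f"pics/{n}.png",im["pixels"][...,::-1])
E
python3 - <<'E'
from h import *
np.set_printoptions(precision=3,suppress=True)
s=manip.get_state();print(s["time"],s["position"],s["eef_rot"],manip.grip_depth)
P=[]
for c in ("scene","top"):
    im=manip.get_image(c);save(im,c+"1");P.append(im["pixels"])
    W=cloud(im);np.save(c+"1.npy",W);np.save(c+"1p.npy",im["pixels"])
    print(c,np.linalg.inv(im["camera_from_world"])[:3,3])
    for n in ("pine_block","fence_face","green_bay","orange_bay","glue_bottle","screw_jar","nail_carton"):
        for r in manip.search_frame(n,c)[:2]:
            a=np.round(r["at"]).astype(int);print(n,r["p"],a,W[a[1],a[0]])
cv2.imwrite("pics/both.png",cv2.resize(np.vstack(P),(480,600))[...,::-1])
E
```

```text
0.0 [ 0.175 -0.599  0.222] [[ 0.96   0.281 -0.   ]
 [ 0.281 -0.96   0.001]
 [ 0.    -0.002 -1.   ]] -0.0187
scene [-0.201 -0.97   0.588]
pine_block 0.82 [414 235] [ 0.581 -0.533  0.09 ]
pine_block 0.75 [211 179] [0.403 0.018 0.116]
fence_face 0.91 [371 248] [ 0.571 -0.424  0.012]
green_bay 0.96 [329 240] [ 0.523 -0.324  0.013]
orange_bay 0.56 [295 226] [ 0.512 -0.207  0.013]
screw_jar 0.52 [373 192] [ 0.712 -0.315  0.087]
nail_carton 0.93 [325 285] [ 0.347 -0.473  0.041]
nail_carton 0.3 [296 226] [ 0.514 -0.209  0.013]
top [ 0.426 -0.227  1.159]
pine_block 0.9 [395 143] [ 0.716 -0.446  0.138]
pine_block 0.88 [227 262] [0.402 0.014 0.144]
fence_face 0.89 [316 183] [ 0.626 -0.225  0.038]
green_bay 0.69 [352 208] [ 0.552 -0.332  0.01 ]
green_bay 0.49 [317 200] [ 0.56  -0.227  0.151]
orange_bay 0.58 [282 213] [ 0.542 -0.12   0.013]
glue_bottle 0.61 [282 149] [ 0.713 -0.131  0.11 ]
screw_jar 0.68 [341 146] [ 0.723 -0.3    0.091]
screw_jar 0.55 [311 186] [ 0.622 -0.209  0.014]
nail_carton 0.63 [398 269] [ 0.368 -0.456  0.043]
```

View pics/scene1.png

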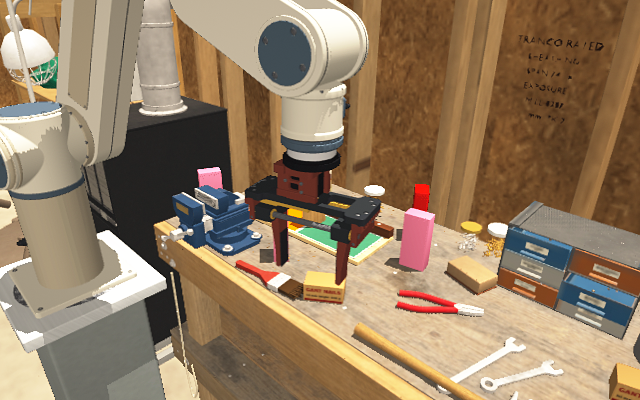

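View pics/top1.png

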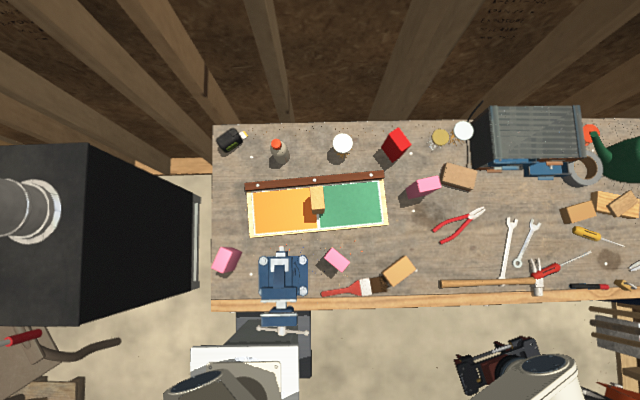

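The scene view shows the pink/red look-alikes and the gripper occluding the block. In the top view the pine block stands at about (317,200), with the green bay to its right (world −y) at (352,208), orange to its left, the fence along row ~183, the bottle at (280,150), the jar at (342,146) and the carton at (398,270).

Run:
```python
from h import *
np.set_printoptions(precision=4,suppress=True)
W=np.load("top1.npy");P=np.load("top1p.npy").astype(int)
x,y,z=W[...,0],W[...,1],W[...,2]
reg=(x>.4)&(x<.66)&(y>-.48)&(y<.03)
R,G,B=P[...,0],P[...,1],P[...,2]
hsv=cv2.cvtColor(P.astype(np.uint8),cv2.COLOR_RGB2HSV)
def rect(m,n):
    m=cv2.morphologyEx(m.astype(np.uint8),cv2.MORPH_OPEN,np.ones((2,2)))
    k,l,s,_=cv2.connectedComponentsWithStats(m);i=1+s[1:,4].argmax();m=l==i
    q=W[m][:,:2].astype(np.float32);r=cv2.minAreaRect(q);print(n,m.sum(),"z",np.median(z[m]),r,"\n",cv2.boxPoints(r))
rect(reg&(z>.12)&(z<.17),"blocktop")
rect(reg&(z>.025)&(z<.05),"fence")
rect(reg&(hsv[...,0]>50)&(hsv[...,0]<90)&(hsv[...,1]>80)&(z<.02),"green")
rect(reg&(hsv[...,0]>8)&(hsv[...,0]<25)&(hsv[...,1]>150)&(z<.02),"orange")
for n,b in dict(bottle=(.65,.8,-.19,-.07),jar=(.66,.8,-.36,-.25)).items():
    m=(x>b[0])&(x<b[1])&(y>b[2])&(y<b[3])&(z>.05);print(n,W[m].min(0),W[m].max(0))
# scene view
W=np.load("scene1.npy");x,y,z=W[...,0],W[...,1],W[...,2]
m=(x>.5)&(x<.62)&(y>-.29)&(y<-.17)&(z>.03)&(z<.17);print("scene block?",m.sum(),np.nanmedian(W[m],0) if m.any() else 0)
m=(x>.4)&(x<.66)&(y>-.48)&(y<.03)&(z>-.01)&(z<.025)
```

```text
blocktop 320 z nan ((0.5766822695732117, -0.22999298572540283), (0.08029716461896896, 0.03947591036558151), 3.848814010620117) 
 [[ 0.5353 -0.213 ]
 [ 0.5379 -0.2524]
 [ 0.6181 -0.247 ]
 [ 0.6154 -0.2076]]
fence 1186 z nan ((0.6137223243713379, -0.4330621063709259), (0.00430766586214304, 0.09819696843624115), 83.76220703125) 
 [[ 0.5647 -0.4299]
 [ 0.6623 -0.4405]
 [ 0.6628 -0.4363]
 [ 0.5651 -0.4256]]
green 2245 z nan ((0.5281492471694946, -0.3459579348564148), (0.1020001694560051, 0.20091113448143005), 34.87175750732422) 
 [[ 0.4289 -0.2927]
 [ 0.5437 -0.4575]
 [ 0.6274 -0.3992]
 [ 0.5126 -0.2344]]
orange 2309 z nan ((0.5353618860244751, -0.1305665373802185), (0.12403857707977295, 0.1680322140455246), 13.892160415649414) 
 [[ 0.455  -0.0639]
 [ 0.4953 -0.227 ]
 [ 0.6157 -0.1972]
 [ 0.5754 -0.0341]]
bottle [ 0.6967 -0.1425  0.0514] [ 0.741  -0.0955  0.1478]
jar [ 0.7053 -0.3325  0.0759] [ 0.7626 -0.2768  0.0922]
scene block? 161 [ 0.5403 -0.2418  0.0431]
```

```bash
cat >> h.py <<'E'
def onplane(im,uv,z):
    p=cv2.undistortPoints(np.array(uv,np.float64).reshape(-1,1,2),im["camera_matrix"],np.array(im["dist_coeffs"])).reshape(-1,2)
    T=np.linalg.inv(im["camera_from_world"]); d=np.c_[p,np.ones(len(p))]@T[:3,:3].T; o=T[:3,3]
    return (o+d*((z-o[2])/d[:,2])[:,None])[:,:2]
def rect(im,m,z,n):
    k,l,s,_=cv2.connectedComponentsWithStats(m.astype(np.uint8),connectivity=4);i=1+s[1:,4].argmax();m=l==i
    v,u=np.where(m);r=cv2.minAreaRect(onplane(im,np.c_[u,v],z).astype(np.float32))
    print(n,m.sum(),"medz",round(float(np.nanmedian(cloud(im)[...,2][m])),4),"c",np.round(r[0],4),"size",np.round(r[1],4),"ang",round(r[2],2));return m
E
python3 - <<'E'
from h import *
im=manip.get_image("top");W=cloud(im);x,y,z=W[...,0],W[...,1],W[...,2]
hsv=cv2.cvtColor(im["pixels"],cv2.COLOR_RGB2HSV);H,S,V=[hsv[...,i].astype(int) for i in range(3)]
with np.errstate(all='ignore'):
    reg=(x>.42)&(x<.66)&(y>-.5)&(y<.03)
    rect(im,reg&(z>.12)&(z<.17),.152,"block")
    rect(im,reg&(z>.03)&(z<.05)&(V<140),.038,"fence")
    rect(im,reg&(H>60)&(H<90)&(S>80)&(z<.025),.012,"green")
    rect(im,reg&(H>10)&(H<22)&(S>200)&(z<.025),.012,"orange")
p=im["pixels"][130:250,225:405];cv2.imwrite("pics/c1.png",cv2.resize(p,(720,480),interpolation=cv2.INTER_CUBIC)[...,::-1])
E
```

```text
block 325 medz 0.1521 c [ 0.5658 -0.2264] size [0.065  0.0356] ang 3.93
fence 886 medz 0.0383 c [ 0.6354 -0.219 ] size [0.0253 0.419 ] ang 3.89
green 2250 medz 0.013 c [ 0.5648 -0.3222] size [0.1226 0.1829] ang 3.89
orange 4 medz 0.0137 c [ 0.583  -0.2022] size [0.0068 0.0027] ang 25.14
```

View pics/c1.png

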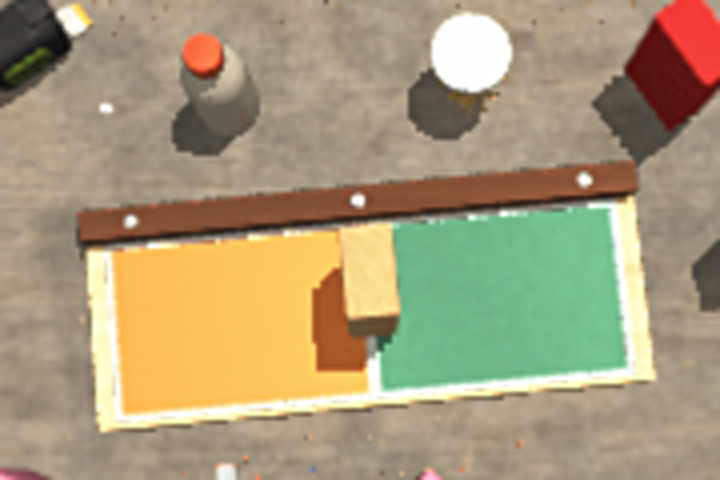

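The picture and fits agree: the board is turned +3.9°, the block centre is at (0.566, −0.226) with top z 0.152, the fence inner face is ~27 mm beyond the block, and the green bay is on −y. Moving to the orange side of the block, high.

Emit:
send_rows(
  targets=[0,0,-1.5,6.2,0,0,-1.5,6.2,2,-2,0,0,2.8,-2.7,0,0,2.8,-2.7,0,0,2.8,-2.7,0,0,2.8,-2.7,0,0,2.8,-2.7,0,0,2.8,-2.7,0,0,2.8,-2.7,0,0,2.8,-2.7,0,0,2.8,-2.7,0,0,2.8,-2.7,0,0,2.8,-2.7,0,0,2.8,-2.7,0,0,2.8,-2.7,0,0,2.8,-2.7,0,0,2,-2,0,0,1,-1,0,0,0,0,0,0],
  grip=0,
  squeeze=10,
)

```text
time: 3.35
position: [0.5875, -0.1423, 0.2526]
eef_rot: [[0.998, 0.069, -0.0], [0.069, -0.998, -0.0], [-0.0, 0.0, -1.0]]
wrist_force: [0.1, 0.4, 0.2]
opening: 0.0001
grasp_force: 0.0
```

Emit:
send_rows(
  targets=[-1.4,0,2,0,-1.3,0,4,0,0,0,4,0,0,0.5,2,0,0,0.5,1,0,0,1,0,0,0,1,0,0,0,1,0,0,0,0,0,0,0,0,0,0],
)

```text
time: 4.6
position: [0.5632, -0.1844, 0.1229]
eef_rot: [[0.998, 0.068, 0.0], [0.068, -0.998, 0.0], [0.0, 0.0, -1.0]]
wrist_force: [-0.2, -0.6, -0.3]
opening: 0.0004
grasp_force: 0.0
```

Run:
```python
from h import *
im=manip.get_image("top");W=cloud(im);x,y,z=W[...,0],W[...,1],W[...,2]
a=im["pixels"][110:260,215:415];b=manip.get_image("scene")["pixels"][150:310,220:433]
cv2.imwrite("pics/c2.png",np.hstack([cv2.resize(q,(400,300)) for q in(a,b)])[...,::-1])
```

```text
(no output)
```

View pics/c2.png

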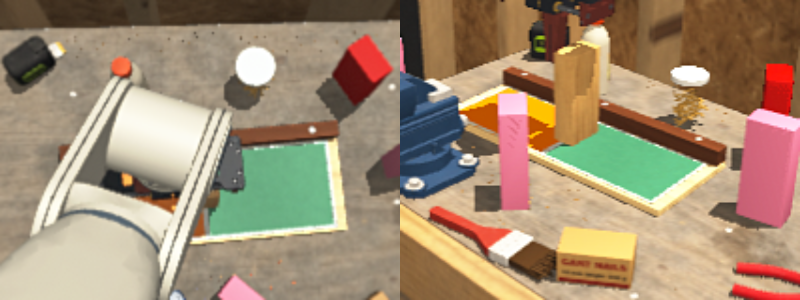

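The scene crop (right) shows the block still upright on the line at about (578,95), with the closed fingers just behind it. The clear green bay is ahead. Pushing high.

Emit:
send_rows(
  targets=[0,0.5,0,0,0,0.5,0,0,0,0.5,0,0,0,0.5,0,0,0,0.5,0,0,0,0.5,0,0,0,0.5,0,0,0,0.5,0,0,0,0.5,0,0,0,0,0,0],
)

```text
time: 5.95
position: [0.5663, -0.2297, 0.1227]
eef_rot: [[0.998, 0.068, 0.0], [0.068, -0.998, -0.0], [0.0, 0.0, -1.0]]
wrist_force: [-0.3, -0.2, 0.6]
opening: 0.0002
grasp_force: 0.0
```

Run:
```python
from h import *
im=manip.get_image("top")
a=im["pixels"][110:260,215:415];b=manip.get_image("scene")["pixels"][150:310,220:433]
cv2.imwrite("pics/c3.png",np.hstack([cv2.resize(q,(400,300)) for q in(a,b)])[...,::-1])
```

```text
(no output)
```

View pics/c3.png

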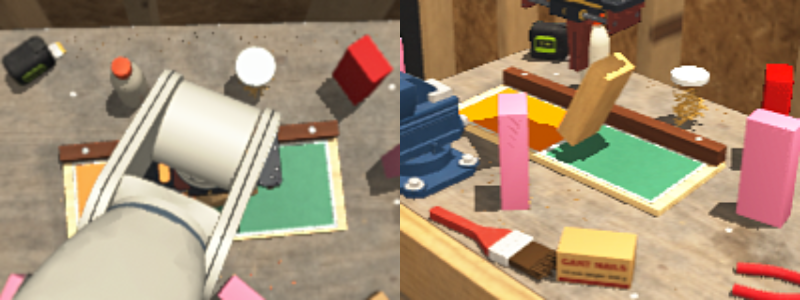

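The block is mid-fall toward the green bay (right crop, ~(600,90)). I'll let it land, rise clear, then look.

Emit:
send_rows(
  targets=[0,0,0,0,0,0,0,0,0,-1,-3,0,0,-3,-4,0,0,-5,-4,0,0,-5,0,0,0,-5,0,0,0,-5,0,0,0,-3,0,0,0,0,0,0],
  grip=6,
)

```text
time: 7.3
position: [0.5476, 0.0407, 0.2318]
eef_rot: [[0.997, 0.072, 0.0], [0.072, -0.997, 0.0], [0.0, -0.0, -1.0]]
wrist_force: [0.3, -0.0, -0.2]
opening: 0.0603
grasp_force: 0.0
```

Run:
```python
from h import *
im=manip.get_image("top");W=cloud(im);x,y,z=W[...,0],W[...,1],W[...,2]
hsv=cv2.cvtColor(im["pixels"],cv2.COLOR_RGB2HSV);H,S,V=[hsv[...,i].astype(int) for i in range(3)]
with np.errstate(all='ignore'):
    reg=(x>.42)&(x<.66)&(y>-.46)&(y<-.2)
    rect(im,reg&(z>.04)&(z<.056)&(V>120)&(x<.64),.048,"lying block")
    rect(im,(x>.33)&(x<.48)&(y>-.36)&(y<-.2)&(z>.08)&(z<.2),.145,"pink")
b=manip.get_image("scene")["pixels"][150:310,220:433];a=im["pixels"][110:290,215:455]
cv2.imwrite("pics/c4.png",np.hstack([cv2.resize(q,(400,300)) for q in(a,b)])[...,::-1])
```

```text
lying block 992 medz 0.0484 c [ 0.5737 -0.3158] size [0.062  0.1397] ang 4.06
pink 327 medz 0.14 c [ 0.4022 -0.2741] size [0.0624 0.0355] ang 49.02
```

View pics/c4.png

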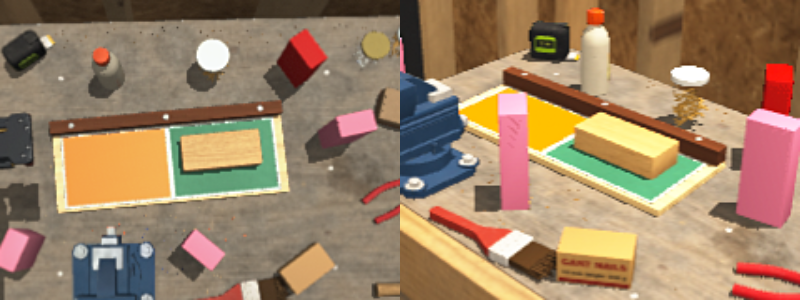

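It landed flat in the green bay: centre (0.574, −0.316), top z 0.048, ~25 mm from the fence. The pink block at (0.402, −0.274) is near, so I'll come down close behind the offcut, with the fingers open 6 cm as a wide pusher.

Emit:
send_rows(
  targets=[-1.4,2,0,0,-1.4,5,0,0,-1.4,5,0,0,-1.4,5,0,0,-1.3,5,0,0,0,5,0,0,0,5,0,0,0,2.7,0,0,0,1,0,0,0,0,0,0,0,0,0,0,0,0,0,0],
)

```text
time: 8.9
position: [0.5035, -0.321, 0.2318]
eef_rot: [[0.998, 0.07, -0.0], [0.07, -0.998, 0.0], [-0.0, -0.0, -1.0]]
wrist_force: [-0.0, -0.1, 0.6]
opening: 0.06
grasp_force: 0.0
```

Emit:
send_rows(
  targets=[0,0,3,0,0,0,4,0,0,0,4,0,0,0,4,0,0,0,3,0,0,0,1.5,0,0,0,0.8,0,0,0,0,0,1,0,0,0,1,0,0,0,0.5,0,0,0,0.5,0,0,0,0.4,0,0,0,0.4,0,0,0,0.4,0,0,0,0.4,0,0,0,0.2,0,0,0,0,0,0,0],
)

```text
time: 11.15
position: [0.5516, -0.3187, 0.0287]
eef_rot: [[0.998, 0.068, 0.0], [0.068, -0.998, -0.0], [0.0, 0.0, -1.0]]
wrist_force: [0.8, 1.0, 0.1]
opening: 0.0599
grasp_force: 0.0
```

Emit:
send_rows(
  targets=[0.2,0,0,0,0.1,0,0,0,0.1,0,0,0,0.1,0,0,0,0,0,0,0],
)

```text
time: 11.78
position: [0.5565, -0.3183, 0.0288]
eef_rot: [[0.998, 0.068, 0.0], [0.068, -0.998, -0.0], [0.0, 0.0, -1.0]]
wrist_force: [0.1, -0.3, -0.4]
opening: 0.0601
grasp_force: 0.0
```

Emit:
send_rows(
  targets=[0.1,0,0,0,0.1,0,0,0,0,0,0,0],
)

```text
time: 12.15
position: [0.5567, -0.3183, 0.0287]
eef_rot: [[0.998, 0.069, -0.003], [0.069, -0.998, 0.0], [-0.003, -0.001, -1.0]]
wrist_force: [-7.9, -1.7, 4.6]
opening: 0.0599
grasp_force: 3.7
```

Run:
```python
from h import *
for c in ("top",):
    im=manip.get_image(c);W=cloud(im);x,y,z=W[...,0],W[...,1],W[...,2]
    with np.errstate(all='ignore'):
        m=(x>.56)&(x<.7)&(y>-.41)&(y<-.37)&(z>.044)&(z<.055);print("visible end far x at y~-.39:",np.sort(x[m])[-5:] if m.any() else None)
```

```text
visible end far x at y~-.39: None
```

Force rises to 8 N with no further travel, so the block is against the fence. One more small press to square it, then back off and look.

Emit:
send_rows(
  targets=[0.1,0,0,0,0,0,0,0,0,0,0,0],
)

```text
time: 12.58
position: [0.5567, -0.3183, 0.0287]
eef_rot: [[0.998, 0.069, -0.005], [0.069, -0.998, 0.001], [-0.005, -0.001, -1.0]]
wrist_force: [-10.8, -3.6, 7.2]
opening: 0.0597
grasp_force: 5.5
```

Emit:
send_rows(
  targets=[-0.3,0,0,0,-0.5,0,0,0,-1,0,0,0,-1.5,0,0,0,-1,0,0,0,0,0,-3,0,0,0,-5,0,0,0,-5,0,0,0,-5,0,0,-3,-2,0,0,-5,0,0,0,-5,0,0,0,-5,0,0,0,-5,0,0,0,-5,0,0,0,-5,0,0,0,-3,0,0,0,0,0,0],
)

```text
time: 14.82
position: [0.4911, 0.0393, 0.2287]
eef_rot: [[0.997, 0.071, 0.0], [0.071, -0.997, 0.0], [0.0, -0.0, -1.0]]
wrist_force: [0.8, 0.6, -0.3]
opening: 0.0599
grasp_force: 0.0
```

Run:
```python
from h import *
im=manip.get_image("top");W=cloud(im);x,y,z=W[...,0],W[...,1],W[...,2]
V=im["pixels"].max(2)
with np.errstate(all='ignore'):
    reg=(x>.42)&(x<.66)&(y>-.46)&(y<-.2)
    rect(im,reg&(z>.0435)&(z<.056)&(V>120),.048,"lying block")
    rect(im,(x>.5)&(x<.68)&(y>-.46)&(y<.03)&(z>.03)&(z<.043)&(V<140),.038,"fence")
b=manip.get_image("scene")["pixels"][150:310,220:433];a=im["pixels"][130:250,235:395]
cv2.imwrite("pics/c5.png",np.hstack([cv2.resize(q,(400,300)) for q in(a,b)])[...,::-1])
```

```text
lying block 965 medz 0.0484 c [ 0.5994 -0.3141] size [0.062  0.1396] ang 3.9
fence 1036 medz 0.0381 c [ 0.6354 -0.2195] size [0.0256 0.42  ] ang 3.9
```

View pics/c5.png

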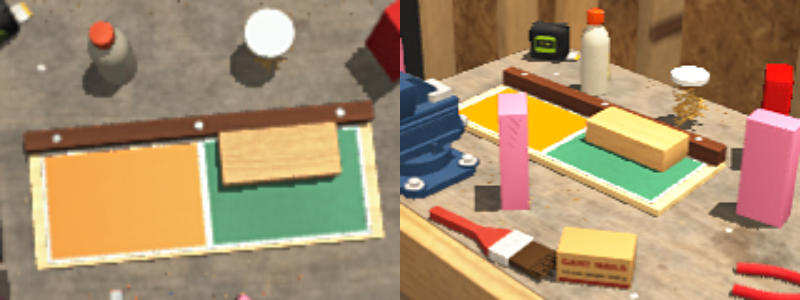

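The block lies in the green bay with its long side on the fence (measured gap about 0, both at 3.9°). The bottle, jar and carton are standing where they were.

```bash
python3 -c "
from bench import manip
print(manip.finish_job())"
```

```text
the job is handed in; nothing more can be done
None
```

The offcut was toppled flat into the green bay and pushed flush against the fence (no measurable gap, parallel to it); the bottle, jar and carton were left alone, and the job was handed in at about 15 s.

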